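Reset the gas alarm behind its push-latch cover

ROBOT

A 6-joint arm with a two-finger parallel gripper is mounted at the origin on a cart in front of the work surface, level with it; the furniture and walls round the work are solid. World frame = base frame: x ahead of the robot, y to its left, z up, the work surface at z = 0. Lengths are in m, angles in rad, forces in N, time in s.
With the tool pointing down it reaches from about 0.375 to 0.925 m from the base axis. Payload 5.7 kg.
Tool frame: the origin (TCP) lies on the centre line of the jaws, within the pads' length; the fingertips stand 17 mm ahead of it and the grasp point (between the pads) lies 2 mm behind it; z points along the fingers, y is the direction in which the jaws open and shut (so a half turn about z gives the same grasp; the last joint's range is limited). The gripper opens to 88 mm and grips with 3 to 60 N. Pads are 20 mm wide; open, the fingers measure 115 mm over their backs; the gripper's body (75 mm by 178 mm) begins 61 mm behind the grasp point.
Start: joints at [-1.258, 0.359, 1.51, -0, 1.272, -0.115], TCP at [0.249, -0.546, 0.24] pointing down, gripper open.
Joint ranges: [-2.97, 2.97], [-1.01, 2.36], [0.21, 2.38], [-0.96, 4.11], [0.2, 2.71], [-2.98, 2.98]. Speed limits (rad/s): [2.39, 2.39, 3.14, 3.14, 3.14, 3.14].

INTERFACE

Orientations are given as a rotation vector (axis times angle).
In Python, from cell import robot, optics gives the robot as it stands.
- The arm moves only by the tool move_arm, never from a script. Its arguments are lists of equal length, an entry for each row: "travel": the shift along the world's x, y, z in units of 40 mm (1.0 is 40 mm), a list of three; "turn": the turn, a rotation vector about the world's x, y, z in units of 10 degrees (1.0 is 10 degrees), a list of three; "jaw": the finger opening in mm, from 0 to 87.8. A call has 1 to 10 rows; each row shifts and turns the commanded pose from where the row before left it; what a row does not reach is not made up. A row lasts 1/8 s, in which the tool goes at most 62.5 mm and 10.7 degrees, less where a joint would pass 70% of its speed; a pose out of reach is approached as far as the arm can. A call is refused whole if a number of a shift passes 1 or a number of a turn 1, either way. A call with a gripper value outside its range is refused whole. The fingers move at their own pace and stop on an object; the grip force is fixed at half the most. Time passes only in rows, so rows that do not move let the fingers close. It gives the time, the measured TCP pose, the force and the opening at its end, in the units of the state.
- robot.get_obs(): the state, without advancing time (a new reading comes with each control period).
- optics.camera(name): name is "scene" or "top" or "wrist"; returns a dict with "pixels" (400x640x3 uint8, blue, green, red), "vertical_fov" (degrees; the focal length in pixels is half the picture's height over the tangent of half this angle, whatever the lens; pixels are square), "cx", "cy" (the principal point, pixels), "dist_coeffs" ([k1, k2, p1, p2, k3] as OpenCV has them; the pictures are not rectified), "R" (3x3) and "t" (3): a world point X has camera coordinates R X + t. Camera axes: x right, y down, z forward; pixel columns grow to the right and rows downward; lengths in m; the calibration is good to about 2 mm. A picture is of the moment at which its call begins. There is no depth.
- robot.finish_job(): hands the job in, once; it reports no verdict.
The state is a dict: "clock": time; "joint_pos": joint angles; "dq": joint speeds; "effort": joint torques, N m; "ee_pos": TCP position; "ee_rot": TCP orientation; "ft_force": force on the tool from outside, world axes, zero at the start; "moment": the same for the moment, N m; "finger_gap": opening from 0.0 (shut) to 1.0 (fully open).
Only numpy, scipy, OpenCV 4.12 (cv2) and the standard library are available. Lean on these libraries where they do the work, as an engineer would, in place of code of your own. Each camera call takes 0.05 s, during which the arm holds its last target.

TASK

Reset the gas alarm: press the front edge of the yellow cover on the grey reset box right down and let go so that it springs open, press the green button inside fully in, then push the cover shut again and press its front edge down until it latches. Do all of this by touch alone: do not pick up or shift the box, and leave everything else on the bench where it is. Finish clear of the box with the cover latched shut.

Things in the scene. Friction and masses are not known exactly. Their poses are not given: they have to be found in the camera images.
- reset_box: grey box standing loose on the bench (1.4 to 2.1 kg; slides if shoved), 74 mm deep (x), 120 wide (y), walls 42 high, shut cover's top at 53. Origin: centre of underside, z up; front (red and green lamp) faces its -x, hinge along y at the rear. Inside: deck 26 mm above the bench; latch well in the front +y corner, keep out. A blue analyser 330 mm high stands to the right.
- cover_hinge (a point): point on the cover's hinge axis, at mid length: 28 mm towards the box's +x from its origin, 50 mm above the bench. Its axes are the box's and do not turn with the cover.
- cover_press (a point): centre of the 22 mm black mark on top of the yellow cover, 52 mm from the hinge axis, 4 mm above its plane; moves with the cover; press here. Cover: plate 4 mm thick (1 mm below to 3 mm above the axis when shut), 124 wide, reaching 67 forward of the axis; 8 mm skirt under front and side edges; a pin hangs 22 mm under its front +y corner.
- cover (a joint): cover angle, rad: about 0.01 latched, level; -0.108 pressed in to the stop (5.6 mm at the mark; press at least to -0.09); 1.5 sprung open, near upright. Push-push latch: from shut, press to the stop and let go: it springs open within 1.5 s. A weak spring holds it up; swing it over, press to the stop, let go: it latches. One more press frees it. About 1.5 N to hold down, 2 to 4 N to the stop.
- reset_button_top (a point): centre of the top of the round green button, 16 mm across, in a black collar 32 mm across and 6 mm lower; 36 mm in front of the hinge axis, 16 mm to the box's -y side, top 44 mm above the bench. Pressed straight down.
- reset_button (a joint): travel of the button in m: 0 = out, 0.006 = fully in (4 N); it springs back.
- vial_1: sample vial with a red cap, 23 mm across, 52 mm high; origin at the centre of its underside. Bystander.
- vial_4: sample vial with a blue cap, 23 mm across, 52 mm high; origin at the centre of its underside. Bystander.
- flow_meter: grey hand-held flow meter lying on the bench, 121x67x30 mm; origin at the centre of its underside. Bystander.
- spare_gauge: round pressure gauge lying face up, 75x58x30 mm; origin at the centre of its underside. Bystander.
- masking_tape: roll of beige masking tape lying flat, 98 mm across, 25 mm high; origin at the centre of its underside. Bystander.
- tube_cutter: red tube cutter with a black knob, lying, 29x106x23 mm; origin at the centre of its underside. Bystander.
Not all that is in view belongs to the job. What is shaped like the reset_box but turquoise is not meant.

How it is judged:
On the way, in this order (a step that is already met when the one before it is completed fails the run):
1. the cover is pressed in at its front edge (value of joint cover below -0.04 rad), for 0.02 s.
2. the cover has sprung open with nothing touching it (value of joint cover above 1.2 rad and contact force between cover and anything else below 0.1 N), for 0.2 s.
3. the green button is pressed in while the cover stands open (value of joint reset_button above 0.0045 m and value of joint cover above 1 rad), for 0.05 s.
4. the cover is pressed in again (value of joint cover below -0.04 rad), for 0.02 s.
At the end, for the whole second after the job is handed in: the cover stays latched shut by itself (joint between -0.03 and 0.04 rad, at rest), the button is out again (under 1.5 mm), and the box stands level within 20 mm of where it was (value of joint cover between -0.03 and 0.04 rad and velocity of joint cover between -0.05 and 0.05 rad/s and value of joint reset_button below 0.0015 m and distance of reset_box from where it was at the start of the episode below 0.02 m and height (world z) of reset_box below 0.005 m and angle between reset_box's own z axis and vertical below 0.05 rad); the robot touches nothing.
It fails at once if the reset box is lifted, tipped or shoved more than 20 mm (height (world z) of reset_box above 0.006 m or angle between reset_box's own z axis and vertical above 0.12 rad or distance of reset_box from where it was at the start of the episode above 0.02 m).
It fails at once if a bystander is lifted or moved more than 20 mm (distance of any of vial_1, vial_4, flow_meter, spare_gauge, masking_tape, tube_cutter from where it was at the start of the episode above 0.02 m).
It also fails if it takes over 51 s, if anything falls off the work surface, if the arm or the gripper's body presses on something with over 40 N, if the wrist force passes 120 N, or if a joint passes its speed limit or range.

## Working session

There is one attempt and no reset: what is moved stays moved. The work goes in short steps, Python scripts to look and compute and a tool call to move; the robot and the scene stay as the last step left them, time stands still between calls to the robot, and variables do not carry over. Pictures are saved under pics/ and viewed, and the job is handed in when it is done.

Besides the shell and the picture viewer there is one more tool, called after "Emit:" by a JSON object that holds its "api" and its "payload". move_arm: Moves the arm, as the interface text tells. Its arguments: {"type":"object","properties":{"travel":{"type":"array"},"turn":{"type":"array"},"jaw":{"type":"array"}},"required":["travel","turn","jaw"]}

```bash
mkdir -p pics; ls; python3 - <<'E'
from cell import robot, optics
import cv2
o=robot.get_obs(); print(o)
for n in ("scene","top","wrist"):
    c=optics.camera(n); cv2.imwrite(f"pics/{n}0.png",c["pixels"]); print(n,c["vertical_fov"],c["cx"],c["cy"],c["dist_coeffs"],c["R"],c["t"])
E
```

```text
pics
{'clock': 0.0, 'joint_pos': array([-1.25813894e+00,  3.59488291e-01,  1.51143173e+00,  3.54465123e-05,
        1.27253442e+00, -1.15122097e-01]), 'dq': array([-0.00173832,  0.00042245, -0.00087345,  0.00091295,  0.00040014,
        0.00159457]), 'effort': array([-5.76947405e-04, -5.15365684e+01, -2.70728910e+01,  6.75537530e-02,
        3.51223955e-02, -1.72432228e-04]), 'ee_pos': array([ 0.24869449, -0.54529167,  0.23881981]), 'ee_rot': array([-3.06819384e+00, -6.66432626e-01,  2.35289757e-04]), 'ft_force': array([-0.26610224,  0.3423402 , -0.79494174]), 'moment': array([-0.04013204, -0.02001997, -0.03486458]), 'finger_gap': 0.9975723859562049}
scene 52.708669765129294 317.4693584502661 199.2047278447988 [-0.03349455  0.          0.          0.          0.        ] [[-0.9953795   0.09562763  0.00866023]
 [ 0.05346552  0.62690776 -0.77725678]
 [-0.07975639 -0.77320244 -0.62912392]] [0.57719319 0.1354486  0.79718142]
top 54.13961658125386 318.4872940253537 205.7742468183377 [-0.07815032  0.          0.          0.          0.        ] [[ 2.08860660e-02 -9.99780892e-01  1.39298122e-03]
 [-9.96153816e-01 -2.09288426e-02 -8.50856003e-02]
 [ 8.50961109e-02  3.89479903e-04 -9.96372671e-01]] [-0.21171326  0.56217339  0.86874031]
wrist 62.49411335896909 316.6161336292202 201.4876914182426 [-0.04780364  0.          0.          0.          0.        ] [[ 0.4142408  -0.91016604 -0.00152814]
 [-0.87608908 -0.39918547  0.27040505]
 [-0.24672351 -0.11067402 -0.96274543]] [-0.59894714 -0.03271035  0.3903841 ]
```

View pics/scene0.png

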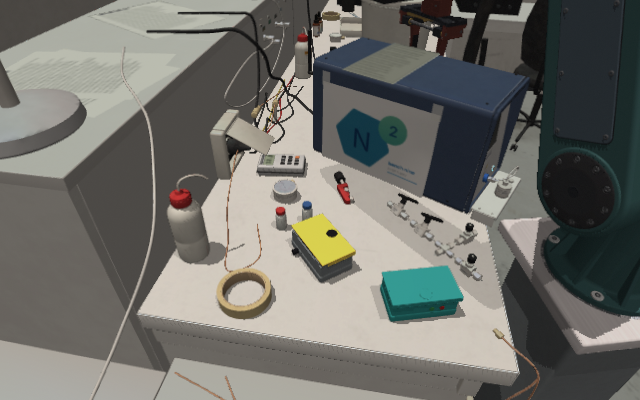

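View pics/top0.png

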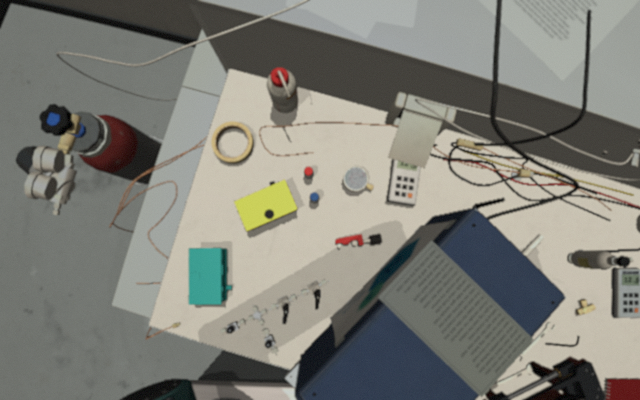

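View pics/wrist0.png

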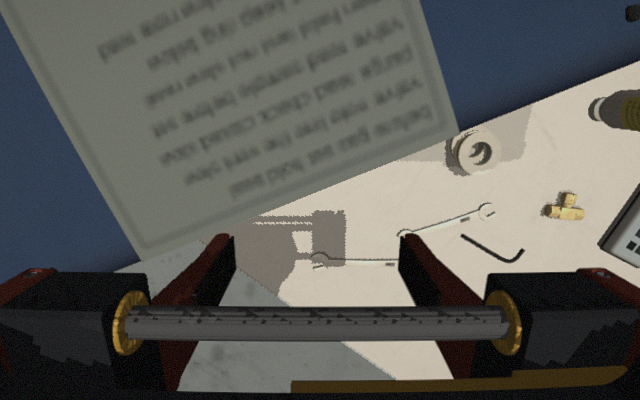

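The scene holds two boxes. The yellow-covered grey one has its black mark at top (269,213) and scene (331,233), and it fits the description. The turquoise one at top (208,276) is the decoy. The analyser stands between the arm and the box. Next I'll measure.

```bash
cat > h.py <<'E'
from cell import robot, optics
import cv2, numpy as np
def K(c):
    f=200/np.tan(np.radians(c["vertical_fov"])/2)
    return np.array([[f,0,c["cx"]],[0,f,c["cy"]],[0,0,1.]])
def ray(c,uv):
    p=cv2.undistortPoints(np.array([[uv]],float),K(c),np.array(c["dist_coeffs"]))[0,0]
    R=np.array(c["R"]);d=R.T@np.array([p[0],p[1],1]);o=-R.T@np.array(c["t"]);return o,d
def plane(c,uv,z):
    o,d=ray(c,uv);return o+d*(z-o[2])/d[2]
def proj(c,X):
    return cv2.projectPoints(np.array(X,float).reshape(-1,3),cv2.Rodrigues(np.array(c["R"]))[0],np.array(c["t"]),K(c),np.array(c["dist_coeffs"]))[0][:,0]
E
python3 - <<'E'
from h import *
for n in("top","scene"):
    c=optics.camera(n);im=c["pixels"];hsv=cv2.cvtColor(im,cv2.COLOR_BGR2HSV)
    m=cv2.inRange(hsv,(22,120,100),(35,255,255))
    cs,_=cv2.findContours(m,cv2.RETR_EXTERNAL,cv2.CHAIN_APPROX_NONE);k=max(cs,key=cv2.contourArea)
    r=cv2.minAreaRect(k);b=cv2.boxPoints(r);print(n,cv2.contourArea(k),r)
    ap=cv2.approxPolyDP(cv2.convexHull(k),6,True)[:,0]
    P=np.array([plane(c,p,.053) for p in ap]);print(ap.tolist());print(P.round(4).tolist())
    print("edges",np.linalg.norm(P-np.roll(P,-1,0),axis=1).round(4))
    # mark: dark in filled hull
    f=np.zeros_like(m);cv2.drawContours(f,[cv2.convexHull(k)],-1,255,-1);f=cv2.erode(f,np.ones((5,5)))
    d=((im.max(2)<80)&(f>0)).astype(np.uint8);nn,_,st,ce=cv2.connectedComponentsWithStats(d)
    for i in range(1,nn):
        if st[i,4]>15: print("mark",st[i],ce[i],plane(c,ce[i],.054).round(4))
    print("cam",(-np.array(c["R"]).T@np.array(c["t"])).round(3))
    if n=="top":
        for p in [(473,209),(564,297),(297,390),(384,268),(440,212)]: print("analyser",p,plane(c,p,.33).round(3))
        print("tcp px",proj(c,[.249,-.546,.24]))
        for nm,p,z in [("red vial",(309,172),.052),("blue",(314,198),.052),("gauge",(355,180),.03),("tape",(232,142),.025),("cutter",(358,241),.02),("bottle",(281,80),.12),("flow",(404,185),.03),("turq",(208,276),.053)]: print(nm,plane(c,p,z).round(3))
    x,y,w,h=cv2.boundingRect(k);cr=im[max(0,y-35):y+h+35,max(0,x-35):x+w+35];cv2.imwrite(f"pics/crop_{n}.png",cv2.resize(cr,None,fx=4,fy=4,interpolation=cv2.INTER_CUBIC))
E
```

```text
top 1686.5 ((265.2503967285156, 204.82589721679688), (33.61260986328125, 54.82484817504883), 66.50143432617188)
[[284, 181], [296, 209], [247, 230], [235, 202]]
[[0.6176, -0.1222, 0.053], [0.5558, -0.1505, 0.053], [0.5072, -0.0437, 0.053], [0.5685, -0.0147, 0.053]]
edges [0.068  0.1173 0.0678 0.1181]
mark [266 211   7   7  42] [268.92857143 213.80952381] [ 0.5439 -0.0911  0.054 ]
cam [ 0.491 -0.2    0.914]
analyser (473, 209) [ 0.54  -0.434  0.33 ]
analyser (564, 297) [ 0.409 -0.577  0.33 ]
analyser (297, 390) [ 0.269 -0.174  0.33 ]
analyser (384, 268) [ 0.45  -0.299  0.33 ]
analyser (440, 212) [ 0.535 -0.383  0.33 ]
tcp px [[514.95899934 382.25514158]]
red vial [ 0.639 -0.177  0.052]
blue [ 0.581 -0.19   0.052]
gauge [ 0.627 -0.282  0.03 ]
tape [0.711 0.004 0.025]
cutter [ 0.488 -0.292  0.02 ]
bottle [ 0.823 -0.115  0.12 ]
flow [ 0.618 -0.394  0.03 ]
turq [0.404 0.039 0.053]
scene 1712.5 ((323.107666015625, 238.63845825195312), (60.955535888671875, 35.17002487182617), 52.12501525878906)
[[291, 225], [322, 214], [355, 251], [322, 265]]
[[0.6219, -0.121, 0.053], [0.5566, -0.149, 0.053], [0.5061, -0.0391, 0.053], [0.5712, -0.0101, 0.053]]
edges [0.0711 0.1209 0.0712 0.122 ]
mark [326 230  11   7  52] [331.13461538 232.94230769] [ 0.5448 -0.0903  0.054 ]
cam [0.631 0.476 0.602]
```

```bash
python3 - <<'E'
import cv2,numpy as np
a=cv2.imread("pics/crop_top.png");b=cv2.imread("pics/crop_scene.png")
h=max(a.shape[0],b.shape[0]);f=lambda i:cv2.copyMakeBorder(i,0,h-i.shape[0],0,0,cv2.BORDER_CONSTANT)
o=np.hstack([f(a),f(b)]);s=min(800/o.shape[1],600/o.shape[0]);cv2.imwrite("pics/crops.png",cv2.resize(o,None,fx=s,fy=s));print(o.shape,s)
from h import *
from scipy.spatial.transform import Rotation as Ro
print(Ro.from_rotvec(robot.get_obs()["ee_rot"]).as_matrix().round(3))
E
```

```text
(492, 1068, 3) 0.7490636704119851
[[ 0.91   0.415 -0.   ]
 [ 0.415 -0.91   0.001]
 [ 0.    -0.001 -1.   ]]
```

View pics/crops.png

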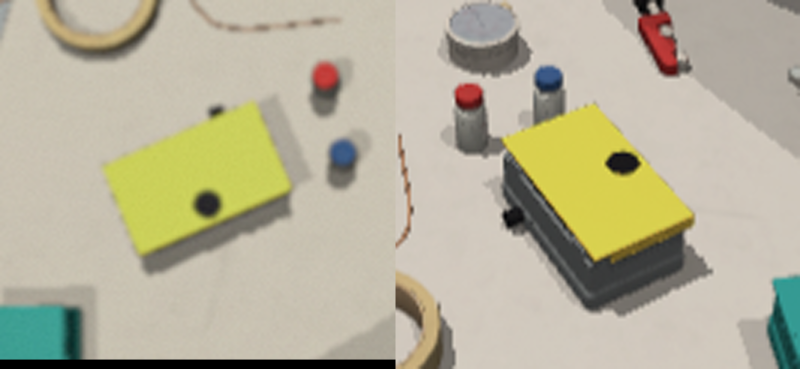

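The crops show the yellow-covered grey box, with its mark 14 mm from the edge that faces the robot. The tool's yaw already matches the box. I'll lift and cross over the analyser.

Emit:
{"api": "move_arm", "payload": {"travel": [[0,0,1],[0,0,1],[0,0,1],[0,0,1],[0,0,1],[0,0,0.5],[0,0,0]], "turn": [[0,0,0],[0,0,0],[0,0,0],[0,0,0],[0,0,0],[0,0,0],[0,0,0]], "jaw": [0,0,0,0,0,0,0]}}

```text
clock: 1.12
ee_pos: [0.2491, -0.5465, 0.4613]
ee_rot: [3.067, 0.666, 0.001]
ft_force: [-0.4, -0.3, -0.6]
finger_gap: 0.246
```

Emit:
{"api": "move_arm", "payload": {"travel": [[0.6,0.9,0],[0.6,0.9,0],[0.6,0.9,0],[0.6,0.9,0],[0.6,0.9,0],[0.6,0.9,0],[0.6,0.9,0],[0.6,0.9,0],[0.6,0.9,0],[0.6,0.9,0]], "turn": [[0,0,0],[0,0,0],[0,0,0],[0,0,0],[0,0,0],[0,0,0],[0,0,0],[0,0,0],[0,0,0],[0,0,0]], "jaw": [0,0,0,0,0,0,0,0,0,0]}}

```text
clock: 2.38
ee_pos: [0.489, -0.1844, 0.4578]
ee_rot: [-3.068, -0.666, 0.003]
ft_force: [0.5, -0.4, 0.2]
finger_gap: 0.005
```

Emit:
{"api": "move_arm", "payload": {"travel": [[0.47,0.8,0],[0.47,0.8,0],[0.44,0.74,-1],[0,0,-1],[0,0,-1],[0,0,-1],[0,0,-1],[0,0,-1],[0,0,-1],[0,0,0]], "turn": [[0,0,0],[0,0,0],[0,0,0],[0,0,0],[0,0,0],[0,0,0],[0,0,0],[0,0,0],[0,0,0],[0,0,0]], "jaw": [0,0,0,0,0,0,0,0,0,0]}}

```text
clock: 3.62
ee_pos: [0.5404, -0.0912, 0.1757]
ee_rot: [-3.066, -0.666, 0.013]
ft_force: [-0.1, 0.2, -0.1]
finger_gap: 0.007
```

```bash
python3 - <<'E'
from h import *
o=robot.get_obs();print(o["ee_pos"],o["ft_force"])
for n in("wrist","scene"):
    c=optics.camera(n);im=c["pixels"]
    for X in ([.544,-.091,.054],o["ee_pos"]+[0,0,-.017]): 
        u=proj(c,X)[0];print(n,u);cv2.drawMarker(im,tuple(int(v) for v in u),(255,0,255),0,8,1)
    cv2.imwrite(f"pics/{n}1.png",im)
E
```

```text
[ 0.54036903 -0.09118977  0.17572616] [-0.05707517  0.16694587 -0.06857732]
wrist [319.20197045 195.10824545]
wrist [316.98458824 251.99406119]
scene [331.50116621 232.66649769]
scene [335.2793855 190.1820682]
```

View pics/wrist1.png

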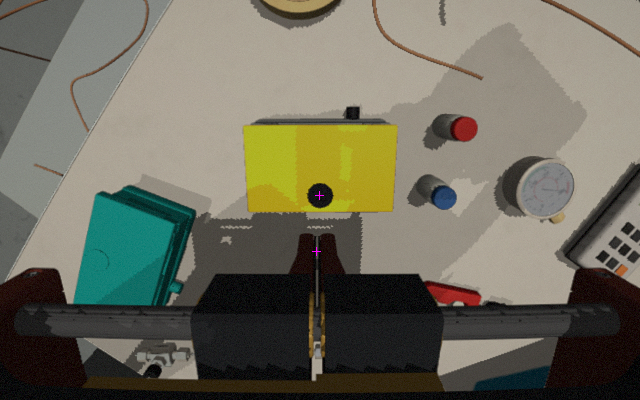

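View pics/scene1.png

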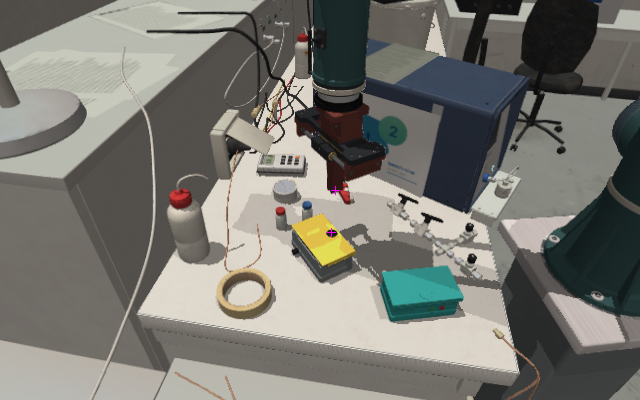

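The wrist and scene pictures both put the predicted mark point on the black mark (wrist 319,195; scene 331,233). I'm going down to it now.

Emit:
{"api": "move_arm", "payload": {"travel": [[0.1,0,-0.8],[0,0,-0.8],[0,0,-0.7],[0,0,0],[0,0,0]], "turn": [[0,0,0],[0,0,0],[0,0,0],[0,0,0],[0,0,0]], "jaw": [0,0,0,0,0]}}

```text
clock: 4.35
ee_pos: [0.5495, -0.0927, 0.0895]
ee_rot: [3.069, 0.667, 0.004]
ft_force: [-0.0, 0.4, 0.4]
finger_gap: 0.002
```

Emit:
{"api": "move_arm", "payload": {"travel": [[-0.14,0.04,-0.35],[0,0,-0.05],[0,0,0]], "turn": [[0,0,0],[0,0,0],[0,0,0]], "jaw": [0,0,0]}}

```text
clock: 4.72
ee_pos: [0.5435, -0.091, 0.0728]
ee_rot: [3.069, 0.667, 0.003]
ft_force: [0.1, 0.9, 0.3]
finger_gap: 0.004
```

Emit:
{"api": "move_arm", "payload": {"travel": [[0,0,-0.1],[0,0,-0.1],[0,0,0],[0,0,0]], "turn": [[0,0,0],[0,0,0],[0,0,0],[0,0,0]], "jaw": [0,0,0,0]}}

```text
clock: 5.22
ee_pos: [0.5438, -0.0911, 0.0648]
ee_rot: [3.069, 0.667, 0.004]
ft_force: [-0.8, -1.1, 11.1]
finger_gap: 0.008
```

There's 11 N on the tool, so the cover is at its stop. Releasing quickly.

Emit:
{"api": "move_arm", "payload": {"travel": [[0,0,1],[-0.4,-0.18,0.9],[-0.6,-0.27,0.6],[-0.6,-0.27,0],[0,0,0],[0,0,0],[0,0,0],[0,0,0],[0,0,0],[0,0,0]], "turn": [[0,0,0],[0,0,0],[0,0,0],[0,0,0],[0,0,0],[0,0,0],[0,0,0],[0,0,0],[0,0,0],[0,0,0]], "jaw": [0,0,0,0,0,0,0,0,0,0]}}

```text
clock: 6.48
ee_pos: [0.4786, -0.1194, 0.1635]
ee_rot: [-3.07, -0.667, 0.0]
ft_force: [-0.1, -0.5, -1.2]
finger_gap: 0.006
```

```bash
python3 - <<'E'
from h import *
o=robot.get_obs();print(o["clock"],o["ee_pos"],o["ft_force"])
ims=[]
x=np.array([.91,.414,0]);y=np.array([-.414,.91,0])
m=np.array([.544,-.091,0]);org=m+.024*x
B=org-.008*x-.016*y+[0,0,.044]; print("button",B)
for n in("wrist","scene"):
    c=optics.camera(n);im=c["pixels"]; h=cv2.cvtColor(im,cv2.COLOR_BGR2HSV)
    u=proj(c,B)[0];print(n,u)
    k=cv2.inRange(h,(45,120,60),(75,255,255));nn,_,st,ce=cv2.connectedComponentsWithStats(k)
    for i in range(1,nn):
        if st[i,4]>8: print(st[i],ce[i],plane(c,ce[i],.044))
    cv2.imwrite(f"pics/{n}2.png",im)
E
```

```text
6.475 [ 0.47859728 -0.11939957  0.16351426] [-0.06049919 -0.49466599 -1.22147693]
button [ 0.565184 -0.098936  0.044   ]
wrist [339.308596    90.81280972]
[331  81  20  21 332] [340.2560241   90.93072289] [ 0.56540787 -0.09963265  0.044     ]
scene [320.26142371 234.19889322]
[430 307   4   4  13] [431.61538462 308.38461538] [0.39912729 0.09311651 0.044     ]
```

View pics/wrist2.png

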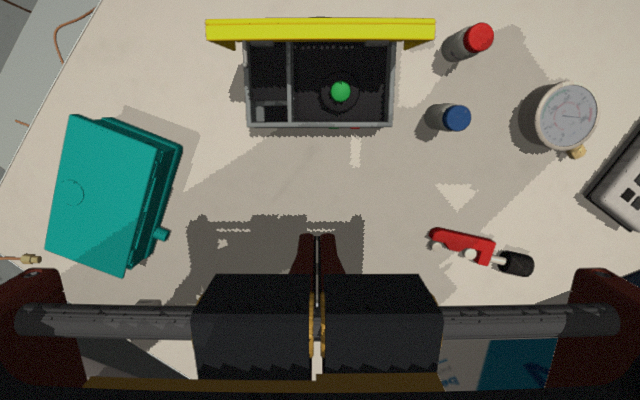

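View pics/scene2.png

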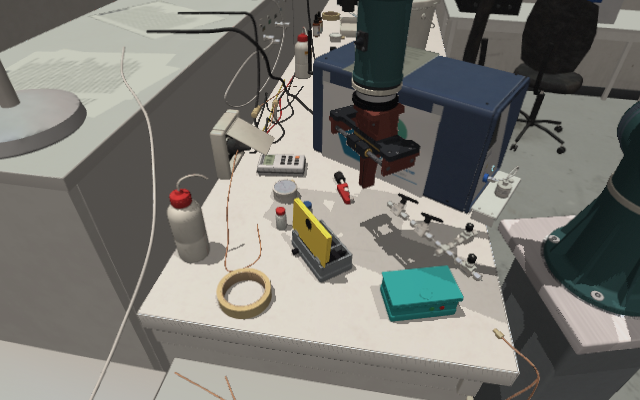

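The cover is open and upright and the box hasn't moved. The button is at wrist (340,91), which works out to (0.565, -0.0995). I'll tilt the body 20° away from the cover and move above the button.

Emit:
{"api": "move_arm", "payload": {"travel": [[0,0,0],[0,0,0],[0.76,0.18,0],[0.75,0.18,0],[0.75,0.18,0],[0,0,-0.5],[0,0,0],[0,0,0]], "turn": [[0.41,-0.91,0],[0.41,-0.91,0],[0,0,0],[0,0,0],[0,0,0],[0,0,0],[0,0,0],[0,0,0]], "jaw": [0,0,0,0,0,0,0,0]}}

```text
clock: 7.58
ee_pos: [0.5685, -0.0967, 0.1434]
ee_rot: [-2.96, -0.646, -0.491]
ft_force: [-0.5, -0.3, 0.5]
finger_gap: 0.005
```

```bash
python3 - <<'E'
from h import *
from scipy.spatial.transform import Rotation as Ro
o=robot.get_obs();R=Ro.from_rotvec(o["ee_rot"]).as_matrix();print(o["ee_pos"],R.round(3),o["ft_force"])
e=o["ee_pos"]+R@np.array([-.010,0,.017]);print("edge",e)
for n in("scene","wrist"):
    c=optics.camera(n);cv2.imwrite(f"pics/{n}3.png",c["pixels"]);print(proj(c,e))
E
```

```text
[ 0.56850943 -0.0967287   0.14335608] [[ 0.86   0.417  0.293]
 [ 0.394 -0.909  0.137]
 [ 0.324 -0.003 -0.946]] [-0.53059845 -0.26984218  0.5160023 ]
edge [ 0.56488471 -0.09832749  0.12403497]
[[321.01591174 203.29553897]]
[[316.20909741 269.1397605 ]]
```

View pics/wrist3.png

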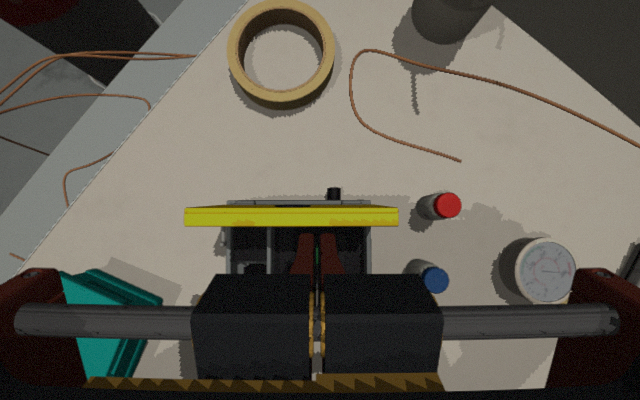

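The fingers are over the button and clear of the cover. Going down.

Emit:
{"api": "move_arm", "payload": {"travel": [[0,0,-0.8],[0,0,-0.7],[0,0,-0.35],[0,0,0],[0,0,0]], "turn": [[0,0,0],[0,0,0],[0,0,0],[0,0,0],[0,0,0]], "jaw": [0,0,0,0,0]}}

```text
clock: 8.3
ee_pos: [0.5694, -0.0971, 0.0701]
ee_rot: [-2.96, -0.646, -0.493]
ft_force: [-0.5, 1.0, -0.2]
finger_gap: 0.004
```

Emit:
{"api": "move_arm", "payload": {"travel": [[0,0,-0.12],[0,0,-0.1],[0,0,-0.08],[0,0,0],[0,0,0]], "turn": [[0,0,0],[0,0,0],[0,0,0],[0,0,0],[0,0,0]], "jaw": [0,0,0,0,0]}}

```text
clock: 8.93
ee_pos: [0.5702, -0.0972, 0.0602]
ee_rot: [-2.96, -0.647, -0.498]
ft_force: [-9.5, -0.5, 32.0]
finger_gap: 0.005
```

There's 32 N at an edge height of 41 mm, where I expected full travel at 38 mm. I'll look before going on.

```bash
python3 - <<'E'
from h import *
o=robot.get_obs();print(o["ee_pos"],o["ft_force"],o["moment"])
a=[]
for n in("scene","wrist"):
    c=optics.camera(n);im=c["pixels"]
    a.append(cv2.resize(im[180:300,240:400] if n=="scene" else im[150:310,160:480],(640,480) if n=="scene" else (640,320),interpolation=cv2.INTER_CUBIC))
cv2.imwrite("pics/s4.png",a[0]);cv2.imwrite("pics/w4.png",a[1])
E
```

```text
[ 0.57019092 -0.0971724   0.06022115] [-9.52166958 -0.47748294 31.95360971] [0.50924161 0.40776056 0.14462644]
```

View pics/s4.png

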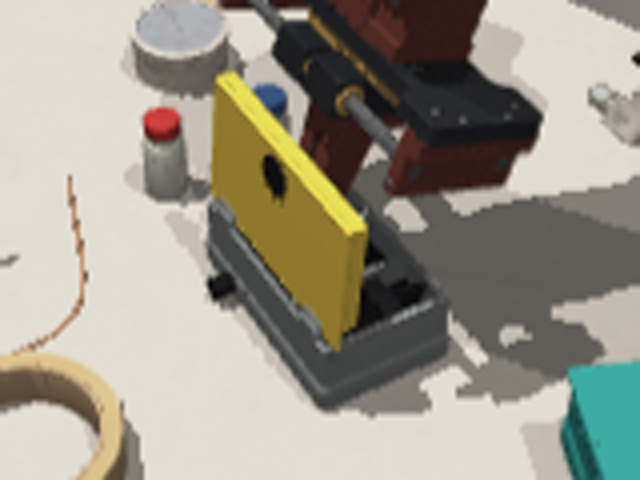

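View pics/w4.png

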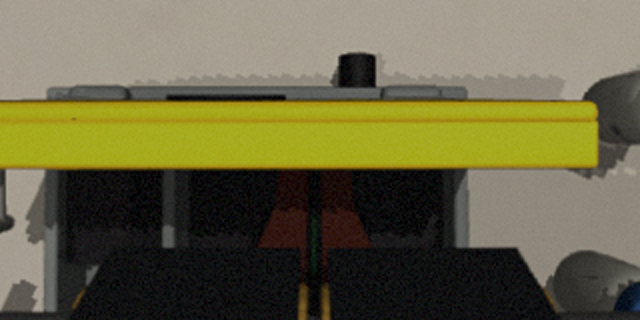

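Emit:
{"api": "move_arm", "payload": {"travel": [[0,0,0.06],[0,0,0]], "turn": [[0,0,0],[0,0,0]], "jaw": [0,0,0]}}

```text
invalid input at $.jaw: expected 2 entries
```

Emit:
{"api": "move_arm", "payload": {"travel": [[0,0,0.05],[0,0,0]], "turn": [[0,0,0],[0,0,0]], "jaw": [0,0]}}

```text
clock: 9.28
ee_pos: [0.57, -0.0972, 0.0609]
ee_rot: [-2.961, -0.646, -0.496]
ft_force: [-3.5, -1.0, 15.2]
finger_gap: 0.009
```

Emit:
{"api": "move_arm", "payload": {"travel": [[0,0,0.05],[0,0,0]], "turn": [[0,0,0],[0,0,0]], "jaw": [0,0]}}

```text
clock: 9.52
ee_pos: [0.5698, -0.0972, 0.0619]
ee_rot: [-2.961, -0.646, -0.495]
ft_force: [2.6, -0.4, 3.1]
finger_gap: -0.0
```

Emit:
{"api": "move_arm", "payload": {"travel": [[0,0,0.06],[0,0,0]], "turn": [[0,0,0],[0,0,0]], "jaw": [0,0]}}

```text
clock: 9.78
ee_pos: [0.5693, -0.0971, 0.0638]
ee_rot: [-2.96, -0.646, -0.493]
ft_force: [2.3, -1.1, 2.9]
finger_gap: 0.003
```

Emit:
{"api": "move_arm", "payload": {"travel": [[0,0,0.06],[0,0,0]], "turn": [[0,0,0],[0,0,0]], "jaw": [0,0]}}

```text
clock: 10.02
ee_pos: [0.5685, -0.0966, 0.0659]
ee_rot: [-2.959, -0.646, -0.491]
ft_force: [1.8, -1.3, 2.3]
finger_gap: 0.005
```

Emit:
{"api": "move_arm", "payload": {"travel": [[0,0,0.06],[0,0,0]], "turn": [[0,0,0],[0,0,0]], "jaw": [0,0]}}

```text
clock: 10.28
ee_pos: [0.5679, -0.0962, 0.068]
ee_rot: [-2.959, -0.646, -0.489]
ft_force: [-1.0, -0.3, -0.5]
finger_gap: 0.001
```

The spring force ran over about 6 mm below a hard stop, so the button was fully in and has now been let go. Next I'll go up, level the tool and move behind the cover.

Emit:
{"api": "move_arm", "payload": {"travel": [[0,0,0.9],[0,0,0.9],[0,0,0.9],[0,0,0],[0,0,0],[0.66,0.5,0],[0.66,0.5,0],[0,0,0],[0,0,0]], "turn": [[0,0,0],[0,0,0],[0,0,0],[-0.41,0.91,0],[-0.41,0.91,0],[0,0,0],[0,0,0],[0,0,0],[0,0,0]], "jaw": [0,0,0,0,0,0,0,0,0]}}

```text
clock: 11.4
ee_pos: [0.6201, -0.0569, 0.1757]
ee_rot: [-3.068, -0.669, 0.034]
ft_force: [-0.2, -0.7, -0.3]
finger_gap: 0.007
```

```bash
python3 - <<'E'
from h import *
from scipy.spatial.transform import Rotation as Ro
o=robot.get_obs();R=Ro.from_rotvec(o["ee_rot"]).as_matrix();p=o["ee_pos"];print(p,R.round(3),o["ft_force"])
x=np.array([.91,.414,0]);y=np.array([-.414,.91,0]);org=np.array([.5657,-.0812,0])
print("box",(p-org)@x,(p-org)@y)
for n in("scene","top"):
    c=optics.camera(n);im=c["pixels"]
    cv2.imwrite(f"pics/{n}5.png",cv2.resize(im[150:300,220:420],(800,600),interpolation=cv2.INTER_CUBIC) if n=="scene" else cv2.resize(im[120:270,190:390],(800,600),interpolation=cv2.INTER_CUBIC))
E
```

```text
[ 0.62009669 -0.05688292  0.17565023] [[ 0.909  0.416 -0.022]
 [ 0.416 -0.909 -0.003]
 [-0.021 -0.006 -1.   ]] [-0.18622081 -0.67701777 -0.3195786 ]
box 0.059568260324920436 -0.0003916854087192496
```

View pics/scene5.png

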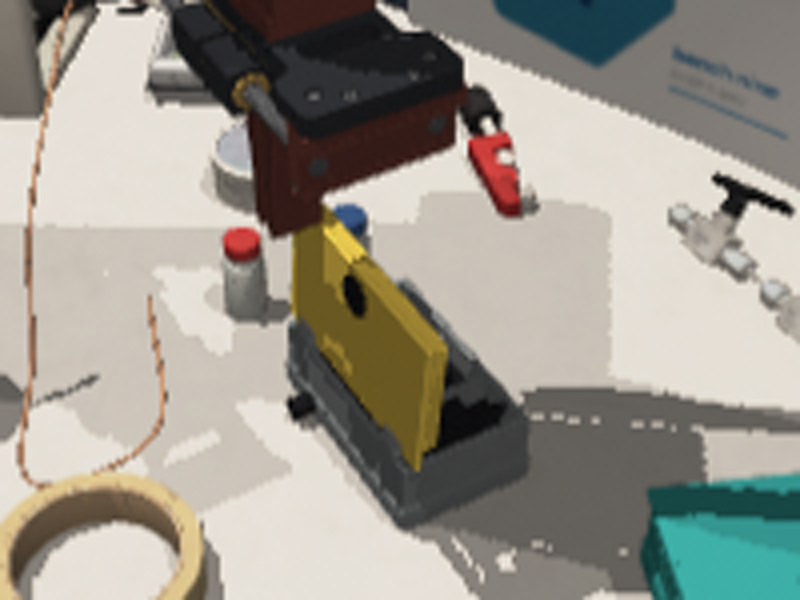

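Emit:
{"api": "move_arm", "payload": {"travel": [[0,0,-0.8],[0,0,-0.8],[0,0,0],[-0.25,-0.11,0],[-0.25,-0.11,0],[0,0,0]], "turn": [[0,0,0],[0,0,0],[0,0,0],[0,0,0],[0,0,0],[0,0,0]], "jaw": [0,0,0,0,0,0]}}

```text
clock: 12.25
ee_pos: [0.6011, -0.0661, 0.1135]
ee_rot: [-3.07, -0.667, 0.029]
ft_force: [1.0, -0.3, 0.8]
finger_gap: 0.006
```

Emit:
{"api": "move_arm", "payload": {"travel": [[-0.33,-0.15,0],[-0.35,-0.16,-0.08],[-0.33,-0.15,-0.21],[-0.23,-0.1,-0.28],[0,0,0],[0,0,0]], "turn": [[0,0,0],[0,0,0],[0,0,0],[0,0,0],[0,0,0],[0,0,0]], "jaw": [0,0,0,0,0,0]}}

```text
clock: 13.0
ee_pos: [0.5516, -0.0879, 0.0892]
ee_rot: [-3.068, -0.668, 0.032]
ft_force: [-0.3, -0.5, 2.0]
finger_gap: 0.004
```

```bash
python3 - <<'E'
from h import *
o=robot.get_obs();p=o["ee_pos"];print(p,o["ft_force"])
x=np.array([.91,.414,0]);y=np.array([-.414,.91,0]);org=np.array([.5657,-.0812,0])
print("box",(p-org)@x,(p-org)@y)
c=optics.camera("scene");im=c["pixels"]
cv2.imwrite("pics/s6.png",cv2.resize(im[150:300,220:420],(800,600),interpolation=cv2.INTER_CUBIC))
E
```

```text
[ 0.55163011 -0.08794694  0.08924884] [-0.33794751 -0.46103776  2.02023208]
box -0.015596833828759706 -0.00031477959481005446
```

View pics/s6.png

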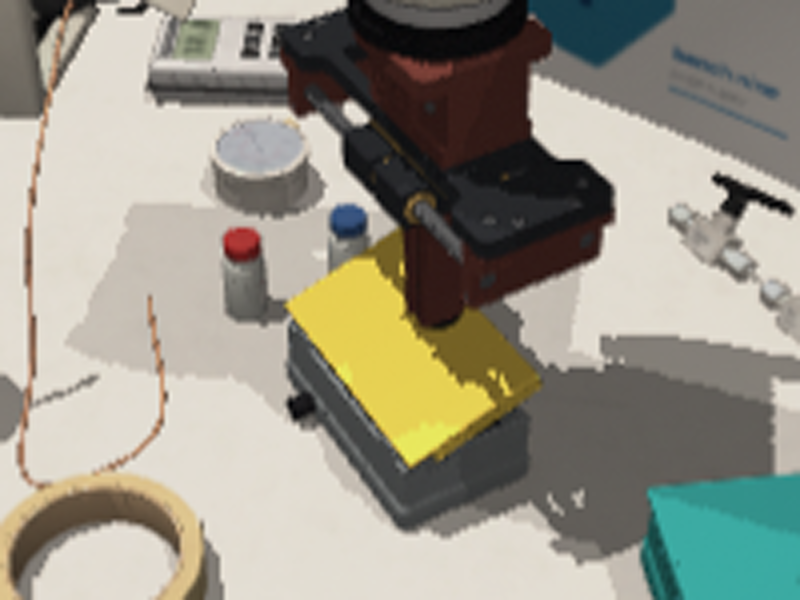

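The cover is folding down under the fingers as planned. Continuing to shut.

Emit:
{"api": "move_arm", "payload": {"travel": [[-0.1,-0.05,-0.16],[-0.09,-0.04,-0.16],[0,0,-0.1],[0,0,0]], "turn": [[0,0,0],[0,0,0],[0,0,0],[0,0,0]], "jaw": [0,0,0,0]}}

```text
clock: 13.55
ee_pos: [0.5438, -0.0916, 0.0722]
ee_rot: [-3.068, -0.668, 0.032]
ft_force: [-0.6, -0.5, 0.8]
finger_gap: 0.006
```

Emit:
{"api": "move_arm", "payload": {"travel": [[0,0,-0.1],[0,0,-0.08],[0,0,0],[0,0,0]], "turn": [[0,0,0],[0,0,0],[0,0,0],[0,0,0]], "jaw": [0,0,0,0]}}

```text
clock: 14.05
ee_pos: [0.5441, -0.0916, 0.0656]
ee_rot: [-3.069, -0.668, 0.031]
ft_force: [-1.7, -0.5, 5.5]
finger_gap: 0.009
```

Emit:
{"api": "move_arm", "payload": {"travel": [[0,0,-0.04],[0,0,0],[0,0,0]], "turn": [[0,0,0],[0,0,0],[0,0,0]], "jaw": [0,0,0]}}

```text
clock: 14.42
ee_pos: [0.5441, -0.0916, 0.0648]
ee_rot: [-3.069, -0.669, 0.031]
ft_force: [-4.1, -0.3, 12.6]
finger_gap: 0.003
```

There's a stiff 12.6 N, at the same height as the first press, so the cover is at its stop. Lifting away.

Emit:
{"api": "move_arm", "payload": {"travel": [[0,0,0.2],[0,0,0.8],[0,0,1],[0,0,1],[-0.5,-0.23,0.5],[-0.5,-0.23,0],[-0.5,-0.23,0],[0,0,0],[0,0,0],[0,0,0]], "turn": [[0,0,0],[0,0,0],[0,0,0],[0,0,0],[0,0,0],[0,0,0],[0,0,0],[0,0,0],[0,0,0],[0,0,0]], "jaw": [0,0,0,0,0,0,0,0,0,0]}}

```text
clock: 15.68
ee_pos: [0.4848, -0.1191, 0.2036]
ee_rot: [-3.068, -0.668, 0.03]
ft_force: [-0.1, -0.2, 0.6]
finger_gap: 0.004
```

Emit:
{"api": "move_arm", "payload": {"travel": [[0,0,0],[0,0,0],[0,0,0],[0,0,0],[0,0,0],[0,0,0]], "turn": [[0,0,0],[0,0,0],[0,0,0],[0,0,0],[0,0,0],[0,0,0]], "jaw": [0,0,0,0,0,0]}}

```text
clock: 16.42
ee_pos: [0.4844, -0.1192, 0.204]
ee_rot: [-3.069, -0.668, 0.03]
ft_force: [0.2, -0.6, 0.4]
finger_gap: 0.006
```

```bash
python3 - <<'E'
from h import *
o=robot.get_obs();print(o["clock"],o["ee_pos"],o["ft_force"])
for n in("scene","wrist"):
    c=optics.camera(n);im=c["pixels"];hsv=cv2.cvtColor(im,cv2.COLOR_BGR2HSV)
    m=cv2.inRange(hsv,(22,120,100),(35,255,255));cs,_=cv2.findContours(m,cv2.RETR_EXTERNAL,cv2.CHAIN_APPROX_NONE);k=max(cs,key=cv2.contourArea)
    print(n,cv2.contourArea(k),cv2.approxPolyDP(cv2.convexHull(k),6,True)[:,0].tolist(),proj(c,[.544,-.091,.054]))
    cv2.imwrite(f"pics/{n}7.png",cv2.resize(im[150:300,220:420],(800,600),interpolation=cv2.INTER_CUBIC) if n=="scene" else im)
E
```

```text
16.425 [ 0.48441308 -0.11916244  0.20398667] [ 0.169927   -0.59677103  0.40111669]
scene 1740.5 [[291, 225], [322, 214], [355, 251], [322, 265]] [[331.50116621 232.66649769]]
wrist 12640.5 [[391, 45], [386, 132], [248, 132], [244, 45]] [[316.53212199 115.08255588]]
```

View pics/scene7.png

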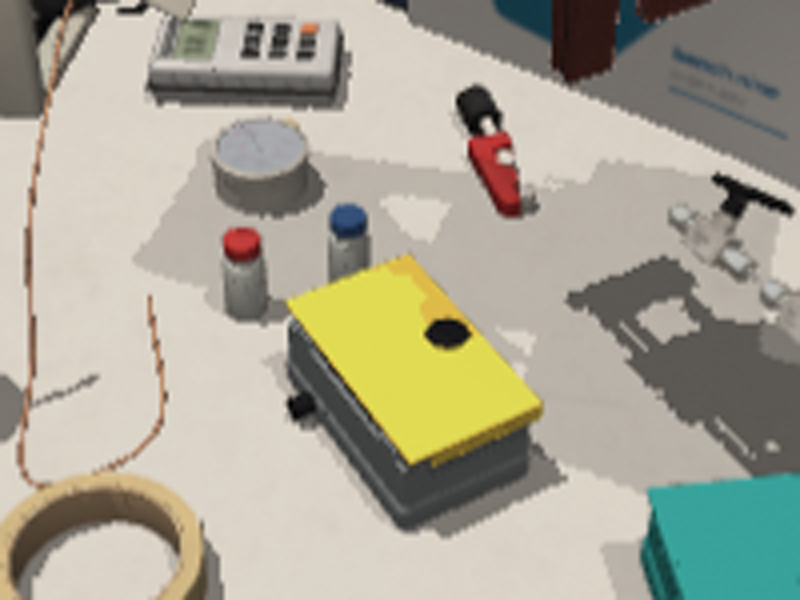

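View pics/wrist7.png

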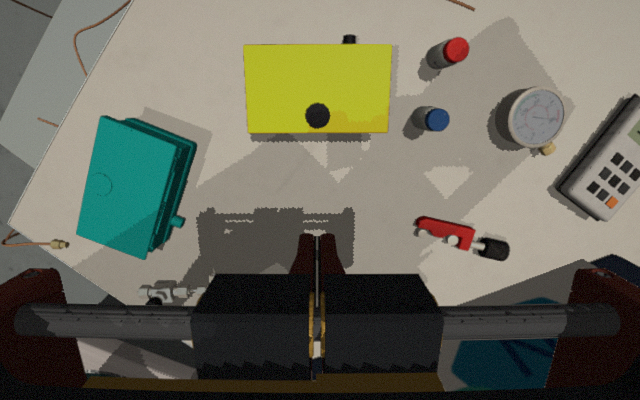

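The cover is latched level. Its four corners in the scene view are on the same pixels as at the start, nothing else has moved, and the arm is clear. Handing in.

```bash
python3 -c "
from cell import robot
print(robot.finish_job())"
```

```text
the job is handed in; nothing more can be done
None
```

The gas alarm reset is done and handed in at about 16.5 s; `finish_job()` gives no verdict, so I only have my own checks.

- **First press:** I pressed the cover at its mark to the stop (11 N) and let go. The pictures then showed it standing upright with the arm clear of it.
- **Green button:** I pressed it with the tool tilted 20° away from the open cover. Force peaked at 32 N against a hard stop. That stop came about 3 mm higher than I had calculated. On lifting slowly, the spring force ran out over about 6 mm, so I judge the button was fully in and has sprung back.
- **Closing:** I swung the cover over from behind and pressed it to the stop (12.6 N, at the same tool height as the first press), then lifted away.

**Last checks:** About 1.5 s or more after release the cover was still shut. Its four corners in the scene view were on the same pixels as at the start, so the box has not visibly moved. By eye, the vials and the other bench items in view had not moved. The wrist force was about zero, and the arm stood well clear of the box. The button could not be seen under the shut cover at the end.

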